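# Pin the transit lock of the vibration-isolation platform

### The job

The platform is about to be moved, so fasten its open transit lock: push the lynch pin fully home through the slot of the keeper and the cross hole of the lock bolt, head against the keeper, then swing its sprung wire loop over the end of the bolt and press it down until it lies flat, as on the lock already fastened. The pin goes in stiffly, so feel both parts home and do not ram them against the lock; leave everything else on the bench and the deck where it is.

Things in the scene. Friction and masses are not known exactly. Their poses are not given: they have to be found in the camera images.
- hitch_pin: Steel lynch pin, 125 g, loose on the bench in front of the platform, lying on its head's flat underside with its wire loop standing open. Origin on the shank's axis at the shoulder, where head meets shank; x along the shank to the tip, z up. Shank 9 mm in diameter from x = 0 to 34 mm, then a cone tapering to 2 mm diameter at the tip, x = 46 mm. On the bench the axis lies 8 mm up.
- pin_grip (a point): Where to grip the pin's head by its sides: on its mid plane, 22 mm behind the shoulder, 2.5 mm above the axis. The head is a block 38 mm long (x = -38 to 0 of the pin), 16 mm wide, from 8 mm below the pin's axis to 13 mm above it.
- pin_tip (a point): The tip of the lynch pin, on its axis 46 mm from the shoulder.
- loop (a joint): Swing of the pin's wire loop, rad: 0 lying parallel to the shank, pi/2 standing square to it. It starts between 1.05 and 1.4, leaning forward over the shank; a stiff pivot (0.015 N m) holds it where it is left. With the pin home it meets the bolt's rounded end near 0.65 rad, must stretch about 2 mm to pass it, then needs pressing on down to about 0, where it rests on the keeper.
- loop_pivot (a point): Pivot of the loop on the pin's head: 5 mm behind the shoulder, 8 mm above the pin's axis. The loop is 4 mm wire; its legs lie 13 mm either side; the inner edge of the cross bar at its far end is 31 mm from the pivot (1 mm beyond the bolt's far side when the pin is home). It stretches up to 4.5 mm against 2 N/mm; it cannot pass if the pin is not home.
- loop_tab (a point): Middle of the flat thumb tab (12 x 12 x 3 mm) on the far side of the loop's cross bar, 40.5 mm from the pivot; with the loop down it lies 19.5 mm beyond the bolt's axis, 8 mm above the pin's axis: press here.
- lock: The open transit lock, at one front corner of the deck, fixed. Origin under its middle on the deck's top (70 mm above the bench); x is the way the pin is pushed in, z up. A 46 x 50 x 6 mm flange carries an aluminium keeper 32 mm square, its top 30 mm above the deck, with a slot right through along x, 11 mm wide, open at the top, its floor 19 mm above the deck.
- lock_bolt: Slot floor and upright steel bolt of the open lock; origin and axes as lock. The bolt, 18 mm in diameter, stands in the keeper's middle; with the pin home its rounded end is about 50 mm above the deck. Its cross hole, 11 mm high, lies in line with the slot but 3 mm low: a strong spring (10 to 12 N) draws the bolt down, and the pin's cone must lift it.
- lock_seat (a point): Middle of the slot's mouth on the keeper's front face, 16 mm in front of the bolt's axis, 24 mm above the deck; axes as the lock's. Home, the pin's shoulder (origin) is here, stopped by this face. Pushing in takes 10 to 20 N to lift the bolt, then 7 to 19 N of drag all the way, so an arm lags: push until it stops against the face. Over 25 N on the face strains the isolator.
- lock_done: The platform's other transit lock, at the other front corner, already fastened with its own pin and loop (fixed, all one piece): a pattern of the finished work. Origin and axes as for the open lock.
- platform: Cream vibration-isolation platform, 320 x 440 x 70 mm, fixed; origin under its centre, x from its front edge to its rear, the two locks at the front corners of its flat deck, 117 mm in front of the centre and 150 mm to either side.
- hex_bolt: Bystander: steel hexagon-head bolt, 21 mm head, 12 mm shank, 58 mm long, no loop; origin where head and shank meet, x along the shank.
- objective: Bystander: upright microscope objective, 34 mm in diameter, 42 mm tall, on the bench; origin under its centre.
- dish: Bystander: glass dish, 60 mm wide, 14 mm high, on the deck; origin under its centre.
- spacer: Bystander: steel ring, 40 mm wide, 8 mm high, on the deck; origin under its centre.
- driver: Bystander: black-handled screwdriver, 170 mm, on the bench to the robot's left.
- mouse: Bystander: black computer mouse, 105 x 60 x 22 mm, on the bench to the robot's right.
- blower: Bystander: white plastic bottle, 52 mm wide, 120 mm tall, on the bench right of the platform; origin under its centre.
There are look-alikes about, which are no part of the job. Leave any blue, orange or pink look-alike of the hitch_pin alone.

How it is judged:
On the way, in this order (a step that is already met when the one before it is completed fails the run):
1. the pin is fully home through keeper and bolt (shoulder within 1.2 mm of the keeper's face, in line), its loop still open (x of hitch_pin in the frame of lock_seat between -0.0012 and 0.002 m and x of pin_tip in the frame of lock_seat between 0.0448 and 0.048 m and y of pin_tip in the frame of lock_seat between -0.003 and 0.003 m and z of pin_tip in the frame of lock_seat between -0.003 and 0.003 m and angle between the x axis of hitch_pin and the x axis of lock, either way round below 0.12 rad and angle between the z axis of hitch_pin and the z axis of lock, either way round below 0.2 rad and value of joint loop above 0.8 rad), for 0.2 s.
2. the loop has been swung over the end of the bolt and lies flat (under 0.17 rad) (value of joint loop below 0.17 rad), for 0.2 s.
At the end, for the whole second after the job is handed in: The pin is home in the open lock (shoulder within 1.2 mm of the keeper's face, tip within 3 mm of the slot's axis and standing out beyond the bolt, head upright within 0.2 rad), its loop lies over the bolt within 0.17 rad of flat, and all is released and at rest (x of hitch_pin in the frame of lock_seat between -0.0012 and 0.002 m and x of pin_tip in the frame of lock_seat between 0.0448 and 0.048 m and y of pin_tip in the frame of lock_seat between -0.003 and 0.003 m and z of pin_tip in the frame of lock_seat between -0.003 and 0.003 m and angle between the x axis of hitch_pin and the x axis of lock, either way round below 0.12 rad and angle between the z axis of hitch_pin and the z axis of lock, either way round below 0.2 rad and value of joint loop below 0.17 rad and linear speed of hitch_pin below 0.02 m/s); the robot touches nothing.
It fails at once if the pin is forced against the keeper with more than 25 N (contact force between hitch_pin and lock above 25 N).
It fails at once if the robot presses on the lock itself with more than 25 N (contact force between any of the fingers, the arm and lock above 25 N or contact force between any of the fingers, the arm and lock_bolt above 25 N).
It fails at once if a bystander is moved by more than 15 mm (distance of any of hex_bolt, objective, dish, spacer, driver, mouse, blower from where it was at the start of the episode above 0.015 m).
It also fails if it takes over 72 s, if anything falls off the work surface, if the arm or the gripper's body presses on something with over 40 N, if the wrist force passes 120 N, or if a joint passes its speed limit or range.

### The arm

A 7-joint arm with a two-finger parallel gripper is mounted at the origin on the work surface. World frame = base frame: x ahead of the robot, y to its left, z up, the work surface at z = 0. Lengths are in m, angles in rad, forces in N, time in s.
With the tool pointing down it reaches from about 0.4 to 0.9 m from the base axis. Payload 5.5 kg.
Tool frame: the origin (TCP) lies at the very end of the fingers, on their centre line; the grasp point (between the pads) lies 19 mm behind it; x points along the fingers, y is the direction in which the jaws open and shut, and the axes are right-handed (so a half turn about x gives the same grasp; the last joint's range is limited). The gripper opens to 85 mm and grips with 20 to 120 N. Pads are 22 mm wide; open, the fingers measure 114 mm over their backs; the gripper's body (76 mm by 85 mm) begins 54 mm behind the grasp point. The pads swing forward as they close: fully open they stand 13 mm farther back than shut.
Start: joints at [-0.956, 0.501, -0.427, 1.55, 0.221, 1.138, -0.21], TCP at [0.224, 0.61, 0.231] pointing down, gripper open.
Joint ranges: [-2.88, 2.88], [-0.31, 2.03], [-1.54, 1.56], [0.2, 2.42], [-1.41, 4.55], [0.19, 2.02], [-2.57, 2.57]. Speed limits (rad/s): [2.57, 2.57, 3.14, 3.14, 3.14, 3.14, 3.14].

### API

Orientations are given as a rotation vector (axis times angle).
In Python, from plant import r gives the robot as it stands.
- The arm moves only by the tool carry_out, never from a script. Its argument "commands" is text: rows parted by semicolons, each of 5 numbers parted by spaces: the shift along the tool's x, y, z in m, then the turn about the tool's x in rad, then the gripper's target within -1 to 1 (fully open at 1, half-way at 0, shut at -1). In form: tx ty tz spin grip; .... A call has exactly 8 rows; each row shifts and turns the commanded pose from where the row before left it, along the tool's axes as they then stand; what a row does not reach is not made up. A row lasts 1/10 s, in which the tool goes at most 50 mm and 8.59 degrees, less where a joint would pass 70% of its speed; a pose out of reach is approached as far as the arm can. A call is refused whole if a number of a shift passes 0.05 or a number of a turn 0.15, either way. A call with a gripper value outside its range is refused whole. The fingers move at their own pace and stop on an object; "squeeze" is the grip in N (left out, the last holds). Time passes only in rows, so rows that do not move let the fingers close, or fill a call up. It gives the time, the measured TCP pose, the force and the opening at its end, in the units of the state.
- r.get_obs(): the state, without advancing time (a new reading comes with each control period).
- r.get_image(name): name is "side" or "top"; returns a dict with "pixels" (384x512x3 uint8, red, green, blue), "intrinsics" (3x3 intrinsics, pixels), "origin" and "orientation" of the camera in the world. Camera axes: x right, y up, looking along -z (the intrinsics and any distortion apply to the point x, -y, -z); pixel columns grow to the right and rows downward; lengths in m; the calibration is good to about 2 mm. A picture is of the moment at which its call begins. There is no depth.
- r.job_done(): hands the job in, once; it reports no verdict.
The state is a dict: "time_s": time; "joints": joint angles; "qd": joint speeds; "joint_torque": joint torques, N m; "tool_pos": TCP position; "ee_rot": TCP orientation; "wrist_force": force on the tool from outside, world axes, zero at the start; "torque": the same for the moment, N m; "width": finger opening in m.
Only numpy, scipy, OpenCV 4.12 (cv2) and the standard library are available. Lean on these libraries where they do the work, as an engineer would, in place of code of your own. Each camera call takes 0.05 s, during which the arm holds its last target. There are 200 camera calls.

## Working session

There is one attempt and no reset: what is moved stays moved. The work goes in short steps, Python scripts to look and compute and a tool call to move; the robot and the scene stay as the last step left them, time stands still between calls to the robot, and variables do not carry over. Pictures are saved under pics/ and viewed, about 8 in all and at most 12, crops included, and the job is handed in when it is done.

Besides the shell and the picture viewer there is one more tool, called in YAML: its name, and indented under it one key for each argument. carry_out: Moves the arm, as the interface text tells. Its arguments: {"type":"object","properties":{"commands":{"type":"string"},"squeeze":{"type":"number"}},"required":["commands"]}

```bash
ls; mkdir -p pics; python3 - <<'E'
from plant import r
import cv2,pickle
o=r.get_obs()
for k in o: print(k,o[k])
for n in("side","top"):
    d=r.get_image(n); pickle.dump(d,open(f"pics/{n}0.pkl","wb"))
    cv2.imwrite(f"pics/{n}0.png",cv2.resize(d["pixels"][:,:,::-1],(800,600),interpolation=cv2.INTER_CUBIC))
    print(n,{k:d[k] for k in d if k!="pixels"})
E
```

```text
pics
time_s 0.0
joints [-0.95579412  0.50186436 -0.42680387  1.5514577   0.22079879  1.13829994
 -0.21029867]
qd [-0.00141137 -0.00149532 -0.00168628  0.00101759 -0.000113    0.0011353
  0.00079263]
joint_torque [ 1.28605363e-03 -5.69547164e+01 -5.81561387e+00 -2.80927956e+01
  1.05237614e-02  1.24340469e-02 -3.15830630e-05]
tool_pos [0.22377549 0.60952004 0.23024692]
ee_rot [ 0.27449067  1.55353901 -0.27752809]
wrist_force [0.36262866 0.07797149 0.7729113 ]
torque [ 0.01991715 -0.02778812 -0.01685281]
width 0.08569659740192674
side {'intrinsics': array([[488.88073646,   0.        , 261.70746847],
       [  0.        , 488.88073646, 188.25716428],
       [  0.        ,   0.        ,   1.        ]]), 'origin': array([-0.14521544, -0.75172351,  0.80759645]), 'orientation': array([ 0.91507869, -0.35163365, -0.69820357])}
top {'intrinsics': array([[393.32887108,   0.        , 257.01639296],
       [  0.        , 393.32887108, 193.32496416],
       [  0.        ,   0.        ,   1.        ]]), 'origin': array([ 0.38988116, -0.02685974,  1.29385746]), 'orientation': array([ 0.11756064, -0.07555366, -1.59888802])}
```

View pics/top0.png

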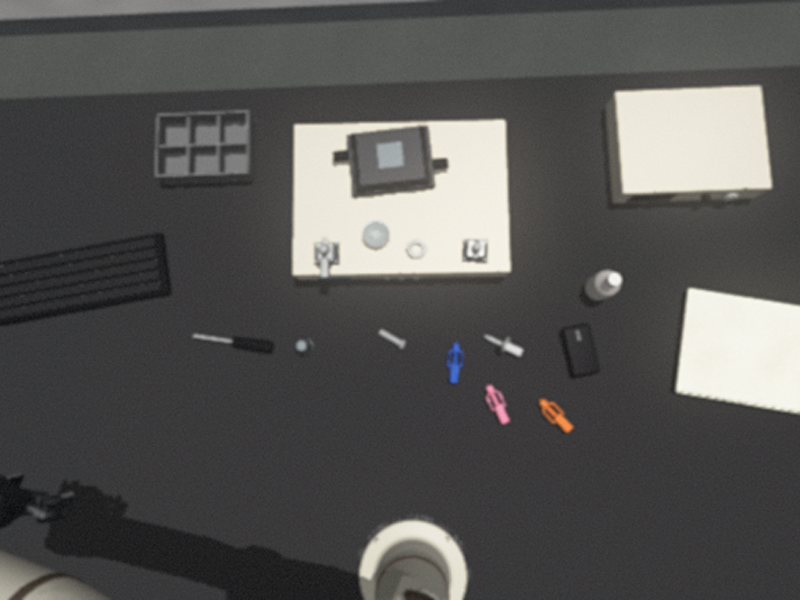

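View pics/side0.png

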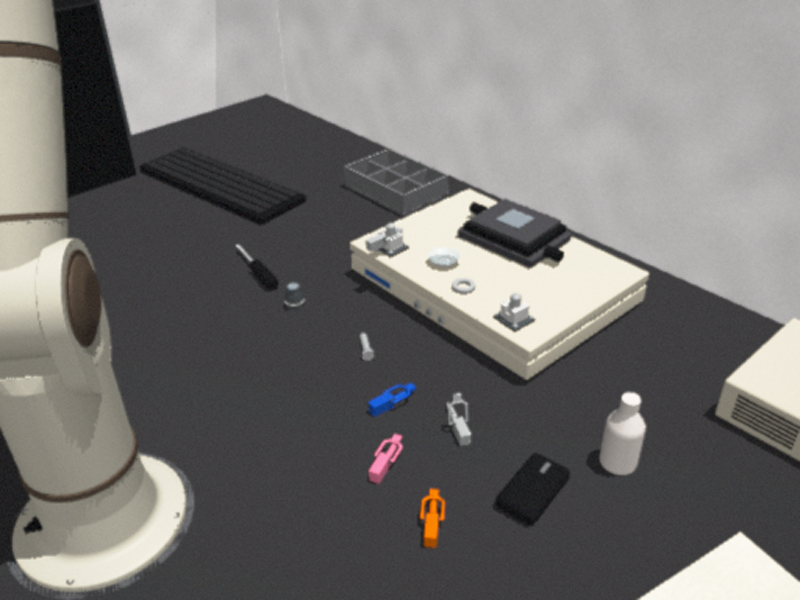

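The steel pin with the loop fits at top (504,345) and side (458,420). The hex bolt at (392,338) has no loop, and the blue, pink and orange ones are look-alikes. The open lock is at top (476,250) and side (515,310). I'll enlarge all of these to confirm.

```bash
cat > h.py <<'E'
import numpy as np,cv2,pickle
from scipy.spatial.transform import Rotation as R
def cam(d): return np.array(d["intrinsics"]),np.array(d["origin"]),R.from_rotvec(d["orientation"]).as_matrix()
def ray(d,uv):
    K,o,M=cam(d); v=np.linalg.inv(K)@[uv[0],uv[1],1]; return o,M@np.array([v[0],-v[1],-v[2]])/np.linalg.norm(v)
def plane(d,uv,z):
    o,v=ray(d,uv); return o+v*(z-o[2])/v[2]
def tri(d1,a,d2,b):
    o1,v1=ray(d1,a);o2,v2=ray(d2,b)
    s=np.linalg.lstsq(np.c_[v1,-v2],o2-o1,rcond=None)[0]
    p,q=o1+s[0]*v1,o2+s[1]*v2; return (p+q)/2,np.linalg.norm(p-q)
def proj(d,p):
    K,o,M=cam(d); c=M.T@(np.array(p)-o); u=K@[c[0],-c[1],-c[2]]; return u[:2]/u[2]
def load(n): return pickle.load(open(f"pics/{n}.pkl","rb"))
def shot(n,tag):
    from plant import r
    d=r.get_image(n); pickle.dump(d,open(f"pics/{n}{tag}.pkl","wb")); return d
def crop(d,c,hw,hh,s):  # centre c, returns s-fold enlargement with ticks every 5 px
    x0,y0=int(c[0]-hw),int(c[1]-hh); im=d["pixels"][y0:y0+2*hh,x0:x0+2*hw,::-1]
    im=cv2.resize(im,None,fx=s,fy=s,interpolation=cv2.INTER_CUBIC)
    for k in range(0,2*hw,5): cv2.putText(im,str(x0+k) if (x0+k)%10==0 else "",(k*s,10),0,.35,(0,255,255));cv2.line(im,(int((k+.5)*s),12),(int((k+.5)*s),16),(0,255,255))
    for k in range(0,2*hh,5): cv2.putText(im,str(y0+k) if (y0+k)%10==0 else "",(0,k*s+8),0,.35,(0,255,255));cv2.line(im,(22,int((k+.5)*s)),(27,int((k+.5)*s)),(0,255,255))
    return im
E
python3 - <<'E'
from h import *
t,s=load("top0"),load("side0"); f=.64
g=np.vstack([np.hstack([crop(t,(504*f,345*f),20,15,10),crop(s,(458*f,420*f),20,15,10)]),np.hstack([crop(t,(476*f,250*f),20,15,10),crop(s,(515*f,310*f),20,15,10)])])
cv2.imwrite("pics/c1.png",g)
E
```

```text
(no output)
```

View pics/c1.png

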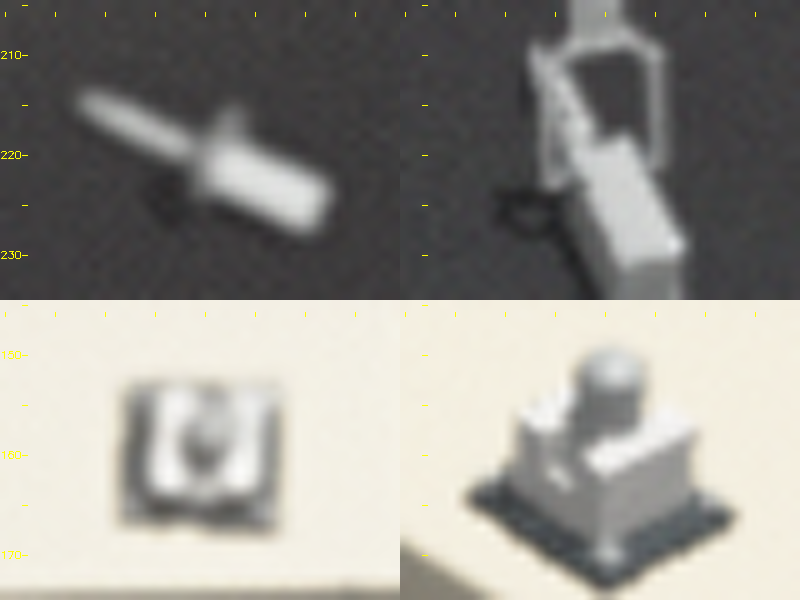

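The crop confirms the pin: grey steel head, tip at top (309.5,214.3) and side (286,257), loop standing open with its tab at side (292.5,254). The open lock has its slot through the front (left) face at side (325,229), with the flange at top (296–312, 183.5–198).

```bash
python3 - <<'E'
from h import *
t,s=load("top0"),load("side0")
np.set_printoptions(precision=4,suppress=True)
# platform in top
im=t["pixels"].astype(np.uint8); g=cv2.cvtColor(im,cv2.COLOR_RGB2GRAY)
m=(g>150).astype(np.uint8); m[:, :170]=0; m[:,350:]=0; m[:70]=0; m[185:]=0
m=cv2.morphologyEx(m,cv2.MORPH_CLOSE,np.ones((25,25)))
c=max(cv2.findContours(m,0,2)[0],key=cv2.contourArea)[:,0].astype(float)
W=np.array([plane(t,p,.07)[:2] for p in c],np.float32)
rc=cv2.minAreaRect(W); print("platform",rc); print(cv2.boxPoints(rc))
# pin top
def blob(d,x0,y0,x1,y1,th):
    gg=cv2.cvtColor(d["pixels"],cv2.COLOR_RGB2GRAY); mm=np.zeros_like(gg); mm[y0:y1,x0:x1]=(gg[y0:y1,x0:x1]>th)*255; return mm
mm=blob(t,303,207,342,234,170); ys,xs=np.nonzero(mm); w=[plane(t,p,.021) for p in zip(xs,ys)]
P=np.array(w)[:,:2].astype(np.float32); rr=cv2.minAreaRect(P); print("head top (21mm)",P.mean(0),len(P),rr)
tip,e=tri(t,(309.5,214.3),s,(285.8,257.3)); print("tip",tip,e, plane(t,(309.5,214.3),.008), plane(s,(285.8,257.3),.008))
rear,e=tri(t,(333.6,225.8),s,(297.6,278)); print("rear top",rear,e,plane(t,(333.6,225.8),.021),plane(s,(297.6,278),.021))
# lock flange: corners read in side (flange bottom z .07/.076 top)
lx=lambda u,v:(309+(u-400)/10-.5,183+(v-300)/10-.5)
tx=lambda u,v:(284+u/10-.5,145+(v-300)/10-.5)
for n,p in dict(left=(470,495),front=(607,590),right=(735,518)).items(): print("flange side",n,plane(s,lx(*p),.073))
print("flange top centre",plane(t,tx(200,457),.073))
b,e=tri(t,tx(207,428),s,lx(612,355)); print("bolt top",b,e)
for n,p in dict(f=(600,470),r=(695,430),l=(518,415)).items(): print("keeper side",n,plane(s,lx(*p),.1))
for n,p in dict(fl=(150,488),fr=(262,490)).items(): print("keeper top",n,plane(t,tx(*p),.1))
E
```

```text
platform ((0.7598845958709717, 0.0015915930271148682), (0.4410373270511627, 0.32247641682624817), 89.07177734375)
[[ 0.5951 -0.2163]
 [ 0.9175 -0.2215]
 [ 0.9247  0.2195]
 [ 0.6022  0.2247]]
head top (21mm) [ 0.4473 -0.2143] 57 ((0.4527977406978607, -0.20529432594776154), (0.06977572292089462, 0.013019567355513573), 61.43215560913086)
tip [ 0.4738 -0.1636  0.0088] 0.0009979007977441836 [ 0.4743 -0.164   0.008 ] [ 0.474  -0.1627  0.008 ]
rear top [ 0.4342 -0.2379  0.0225] 0.0003405004125935315 [ 0.4341 -0.2381  0.021 ] [ 0.4354 -0.2371  0.021 ]
flange side left [ 0.6208 -0.1211  0.073 ]
flange side front [ 0.6158 -0.1702  0.073 ]
flange side right [ 0.6611 -0.1732  0.073 ]
flange top centre [ 0.641  -0.1459  0.073 ]
bolt top [ 0.6414 -0.1447  0.1176] 0.0018461428693583011
keeper side f [ 0.623  -0.1594  0.1   ]
keeper side r [ 0.6524 -0.1647  0.1   ]
keeper side l [ 0.6259 -0.1304  0.1   ]
keeper top fl [ 0.6263 -0.1275  0.1   ]
keeper top fr [ 0.6245 -0.1618  0.1   ]
```

```bash
python3 - <<'E'
from h import *
from plant import r
np.set_printoptions(precision=4,suppress=True)
o=r.get_obs(); M=R.from_rotvec(o["ee_rot"]).as_matrix(); print(o["time_s"],o["tool_pos"]); print(M)
# lock flange outline (non-cream on deck) in both views, upsampled
for n,(x0,y0,x1,y1),k in(("top",(290,178,318,203),0),("side",(311,186,350,217),1)):
    d=load(n+"0"); S=8
    g=cv2.cvtColor(d["pixels"],cv2.COLOR_RGB2GRAY)[y0:y1,x0:x1]
    u=cv2.resize(g,None,fx=S,fy=S,interpolation=cv2.INTER_CUBIC)
    b=np.median(g[0:3]); m=(u<(b+85)/2).astype(np.uint8)
    m=cv2.morphologyEx(m,cv2.MORPH_CLOSE,np.ones((25,25)))
    c=max(cv2.findContours(m,0,1)[0],key=cv2.contourArea)[:,0]
    W=np.array([plane(d,((p[0]+.5)/S-.5+x0,(p[1]+.5)/S-.5+y0),.073)[:2] for p in c])
    if k==0:
        rc=cv2.minAreaRect(W.astype(np.float32)); print(n,rc)
    else:
        px=np.c_[(c[:,0]+.5)/S-.5+x0,(c[:,1]+.5)/S-.5+y0]
        L,F,Rt=px[px[:,0].argmin()],px[px[:,1].argmax()],px[px[:,0].argmax()]; print(L,F,Rt)
        for a,e in((L,F),(F,Rt)):
            q=(px-a)@(e-a)/((e-a)@(e-a)); dd=np.cross(e-a,px-a)/np.linalg.norm(e-a)
            s_=W[(q>.15)&(q<.85)&(abs(dd)<1.5)].astype(np.float32)
            v=cv2.fitLine(s_,2,0,.01,.01).ravel(); print("edge",v,len(s_),"angle",np.arctan2(v[1],v[0]))
E
```

```text
0.1 [0.2238 0.6096 0.2304]
[[-0.0006  0.3445  0.9388]
 [-0.0016  0.9388 -0.3445]
 [-1.     -0.0017 -0.0001]]
top ((0.5465262532234192, -0.14195215702056885), (0.0875028446316719, 0.07838120311498642), 88.09233856201172)
[315.3125 202.0625] [328.6875 211.9375] [341.8125 204.4375]
edge [ 0.0971  0.9953  0.615  -0.1469] 79 angle 1.4735241
edge [ 0.997  -0.0768  0.6362 -0.173 ] 74 angle -0.076887354<stdin>:20: DeprecationWarning: Arrays of 2-dimensional vectors are deprecated. Use arrays of 3-dimensional vectors instead. (deprecated in NumPy 2.0)
```

carry_out:
  commands: "0 -0.0265 0.0271 0 0;0 -0.0265 0.0271 0 0;0 -0.0265 0.0271 0 0;0 -0.0265 0.0271 0 0;0 -0.0265 0.0271 0 0;0 -0.0265 0.0271 0 0;0 -0.0265 0.0271 0 0;0 -0.0265 0.0271 0 0"
  squeeze: 80

```text
time_s: 0.9
tool_pos: [0.3547, 0.3347, 0.231]
ee_rot: [0.276, 1.553, -0.276]
wrist_force: [-0.1, 0.2, 1.3]
width: 0.0427
```

carry_out:
  commands: "0 -0.0265 0.0271 0 0;0 -0.0265 0.0271 0 0;0 -0.0265 0.0271 0 0;0 -0.0265 0.0271 0 0;0 -0.0325 0.0139 0 0;0 -0.0325 0.0139 0 0;0 -0.0325 0.0139 0 0;0 -0.0325 0.0139 0 0"

```text
time_s: 1.7
tool_pos: [0.4266, 0.057, 0.2311]
ee_rot: [0.276, 1.554, -0.276]
wrist_force: [1.0, -0.0, -0.1]
width: 0.0429
```

carry_out:
  commands: "0 -0.0325 0.0139 0 0;0 -0.0325 0.0139 0 0;0 -0.0325 0.0139 0 0;0 -0.0325 0.0139 0 0;0 -0.0325 0.0139 0 0;0 -0.0325 0.0139 0 0;0 -0.0325 0.0139 0 0;0 -0.0325 0.0139 0 0"

```text
time_s: 2.5
tool_pos: [0.4415, -0.2252, 0.231]
ee_rot: [0.276, 1.554, -0.276]
wrist_force: [0.5, 0.0, 0.8]
width: 0.0425
```

carry_out:
  commands: "0 0 0 0.15 0;0 0 0 0.15 0;0 0 0 0.15 0;0 0 0 0.15 0;0 0 0 0.15 0;0 0 0 0.15 0;0 0 0 0.15 0;0 0 0 0.15 0"

```text
time_s: 3.3
tool_pos: [0.4415, -0.2237, 0.2309]
ee_rot: [1.2, 1.216, -1.2]
wrist_force: [0.4, 0.2, -0.5]
width: 0.0426
```

carry_out:
  commands: "0.02 0 0 0.13 0;0.02 0 0 0.13 0;0.02 0 0 0.13 0;0.02 0 0 0.12 0;0 0 0 0 0;0 0 0 0 0;0 0 0 0 0;0 0 0 0 0"

```text
time_s: 4.1
tool_pos: [0.4427, -0.2243, 0.1524]
ee_rot: [1.561, 0.935, -1.558]
wrist_force: [0.0, 1.0, -0.8]
width: 0.0427
```

```bash
python3 - <<'E'
from h import *
from plant import r
np.set_printoptions(precision=4,suppress=True)
o=r.get_obs(); M=R.from_rotvec(o["ee_rot"]).as_matrix(); print(o["time_s"],o["tool_pos"],o["joints"],o["width"],o["wrist_force"]); print(M)
d=np.array([.4419,-.2236,.10])-o["tool_pos"]; print("to grip in tool",M.T@d,"z yaw",np.arctan2(M[1,2],M[0,2]),"want",1.082-np.pi)
d=load("top0"); x0,y0,x1,y1=290,149,318,172; S=8
g=cv2.cvtColor(d["pixels"],cv2.COLOR_RGB2GRAY)[y0:y1,x0:x1]
u=cv2.resize(g,None,fx=S,fy=S,interpolation=cv2.INTER_CUBIC)
for th in(150,190):
    m=(u<th).astype(np.uint8); m=cv2.morphologyEx(m,cv2.MORPH_CLOSE,np.ones((41,41)))
    c=max(cv2.findContours(m,0,1)[0],key=cv2.contourArea)[:,0]
    W=np.array([plane(d,((p[0]+.5)/S-.5+x0,(p[1]+.5)/S-.5+y0),.073)[:2] for p in c],np.float32); print(cv2.minAreaRect(W))
a,b=shot("top","1"),shot("side","1")
p=o["tool_pos"]; print(proj(a,p),proj(b,p))
ca=proj(a,[.45,-.2,.03]); cb=proj(b,[.45,-.2,.05])
cv2.imwrite("pics/c2.png",np.hstack([crop(a,ca,25,30,8),crop(b,cb,25,30,8)]))
E
```

```text
4.1 [ 0.4427 -0.2243  0.1524] [ 0.1231  0.3082  0.3426  2.0262 -0.1394  0.827   0.0556] 0.04272118345555218 [ 0.0231  1.0101 -0.8143]
[[ 0.0019  0.8825 -0.4703]
 [-0.0005 -0.4703 -0.8825]
 [-1.      0.002  -0.0005]]
to grip in tool [ 0.0524 -0.0011 -0.0002] z yaw -2.0604389698637604 want -2.0595926535897933
((0.6315166354179382, -0.14045193791389465), (0.05540956184267998, 0.03299730271100998), 54.68667984008789)
((0.6403840184211731, -0.14565306901931763), (0.0512983575463295, 0.0476643405854702), 84.16381072998047)
[336.1627 221.1655] [297.5587 228.1851]
```

View pics/c2.png

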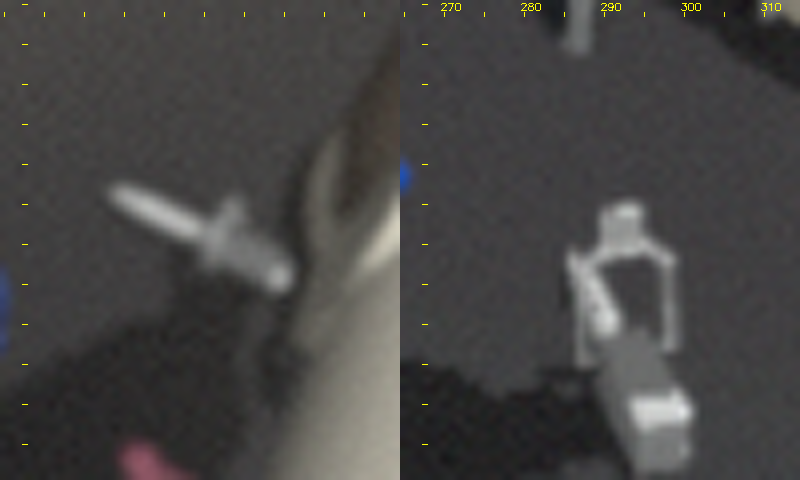

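carry_out:
  commands: "0.025 -0.001 0 0 0;0.025 0 0 0 0;0.025 0 0 0 0;0.025 0 0 0 0;0.02 0 0 0 0;0.015 0 0 0 0;0.013 0 0 0 0;0 0 0 0 0"

```text
time_s: 5.0
tool_pos: [0.4402, -0.2231, 0.0021]
ee_rot: [1.56, 0.938, -1.562]
wrist_force: [-0.6, -0.2, -0.2]
width: 0.0426
```

carry_out:
  commands: "0 0 0 0 -0.3;0 0 0 0 -0.5;0 0 0 0 -0.7;0 0 0 0 -1;0 0 0 0 -1;0 0 0 0 -1;0 0 0 0 -1;0 0 0 0 -1"

```text
time_s: 5.8
tool_pos: [0.4419, -0.2239, 0.0045]
ee_rot: [1.562, 0.934, -1.559]
wrist_force: [0.0, 0.2, 6.3]
width: 0.0136
```

carry_out:
  commands: "-0.01 0 0 0 -1;-0.02 0 0 0 -1;-0.03 0 0 0 -1;-0.03 0 0 0 -1;-0.03 0 0 0 -1;-0.03 0 0 0 -1;0 0 0 0 -1;0 0 0 0 -1"

```text
time_s: 6.6
tool_pos: [0.4414, -0.2234, 0.1542]
ee_rot: [1.562, 0.934, -1.559]
wrist_force: [-0.1, -0.2, -2.3]
width: 0.0141
```

```bash
python3 - <<'E'
from h import *
from plant import r
np.set_printoptions(precision=4,suppress=True)
o=r.get_obs(); M=R.from_rotvec(o["ee_rot"]).as_matrix(); print(o["tool_pos"],o["width"],o["wrist_force"]); print(M)
a,b=shot("top","2"),shot("side","2")
p=o["tool_pos"]-M[:,2]*.04; ca,cb=proj(a,p),proj(b,p); print(ca,cb)
cv2.imwrite("pics/c3.png",np.hstack([crop(a,ca,25,30,8),crop(b,cb,25,30,8)]))
E
```

```text
[ 0.4414 -0.2234  0.1542] 0.014080335556792998 [-0.1272 -0.1577 -2.2732]
[[ 0.0021  0.882  -0.4713]
 [-0.0002 -0.4713 -0.882 ]
 [-1.      0.0019 -0.0008]]
[323.3601 215.4198] [290.9587 216.0786]
```

View pics/c3.png

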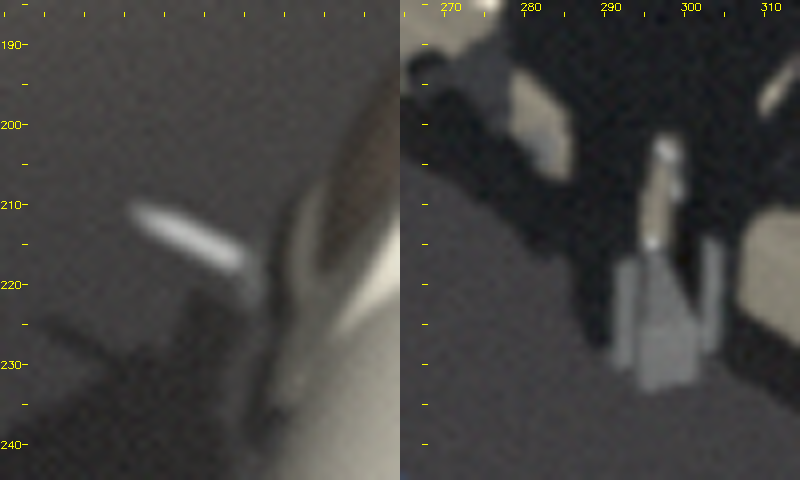

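The pin is held level in the pads, with its tip at top (314.0,210.4). Next I turn it into line with the lock and move to a stand-off in front of the slot.

carry_out:
  commands: "0 0 0 0.15 -1;0 0 0 0.15 -1;0 0 0 0.15 -1;0 0 0 0.15 -1;0 0 0 0.15 -1;0 0 0 0.15 -1;0 0 0 0.15 -1;0 0 0 0.12 -1"

```text
time_s: 7.5
tool_pos: [0.4398, -0.2231, 0.1518]
ee_rot: [-2.168, 0.104, 2.176]
wrist_force: [-0.1, -0.3, -0.8]
width: 0.0142
```

```bash
python3 - <<'E'
from h import *
from plant import r
np.set_printoptions(precision=4,suppress=True)
a=load("top2"); print("pred tip",proj(a,[.4734,-.1634,.1577]),"meas 314.0 210.4", plane(a,(314.0,210.4),.1577))
o=r.get_obs(); M=R.from_rotvec(o["ee_rot"]).as_matrix(); print(o["tool_pos"]); print(M, np.arctan2(-M[1,2],-M[0,2]))
print(M.T@(np.array([.5325,-.1368,.1])-o["tool_pos"]))
E
```

```text
pred tip [314.7002 211.035 ] meas 314.0 210.4 [ 0.4753 -0.1615  0.1577]
[ 0.4398 -0.2231  0.1518]
[[-0.0033 -0.0959 -0.9954]
 [ 0.0005 -0.9954  0.0959]
 [-1.     -0.0002  0.0033]] -0.09604773036000856
[ 0.0515 -0.0948 -0.0842]
```

carry_out:
  commands: "0 -0.014 -0.012 0 -1;0 -0.014 -0.012 0 -1;0 -0.014 -0.012 0 -1;0 -0.014 -0.012 0 -1;0.02 -0.013 -0.012 0 -1;0.02 -0.013 -0.012 0 -1;0.02 -0.013 -0.012 0 -1;0 0 0 0 -1"

```text
time_s: 8.3
tool_pos: [0.5324, -0.1329, 0.0897]
ee_rot: [-2.17, 0.092, 2.183]
wrist_force: [-0.9, 0.5, -1.4]
width: 0.0143
```

```bash
python3 - <<'E'
from h import *
from plant import r
np.set_printoptions(precision=4,suppress=True)
r.get_image("top")
o=r.get_obs(); M=R.from_rotvec(o["ee_rot"]).as_matrix(); print(o["tool_pos"],np.arctan2(-M[1,2],-M[0,2]),M[:,0])
a,b=shot("top","3"),shot("side","3")
p=np.array([.61,-.145,.095]); ca,cb=proj(a,p),proj(b,p); print(ca,cb)
f=-M[:,2]; ax=o["tool_pos"]+[0,0,.0035]
for x in(0,22,56,68): print(x,ax+f*x/1000,proj(a,ax+f*x/1000),proj(b,ax+f*x/1000))
cv2.imwrite("pics/c4.png",np.hstack([crop(a,ca,20,30,10),crop(b,cb,20,30,10)]))
E
```

```text
[ 0.532  -0.135   0.0911] -0.08776654228651003 [-0.0047  0.0004 -1.    ]
[304.2768 168.616 ] [320.3764 200.8173]
0 [ 0.532  -0.135   0.0946] [302.0804 193.804 ] [295.3135 212.7465]
22 [ 0.554  -0.1369  0.0945] [302.4024 186.7042] [302.2414 209.2227]
56 [ 0.5878 -0.1399  0.0943] [302.8971 175.795 ] [312.6935 203.9065]
68 [ 0.5998 -0.1409  0.0943] [303.0708 171.9629] [316.3108 202.0667]
```

View pics/c4.png

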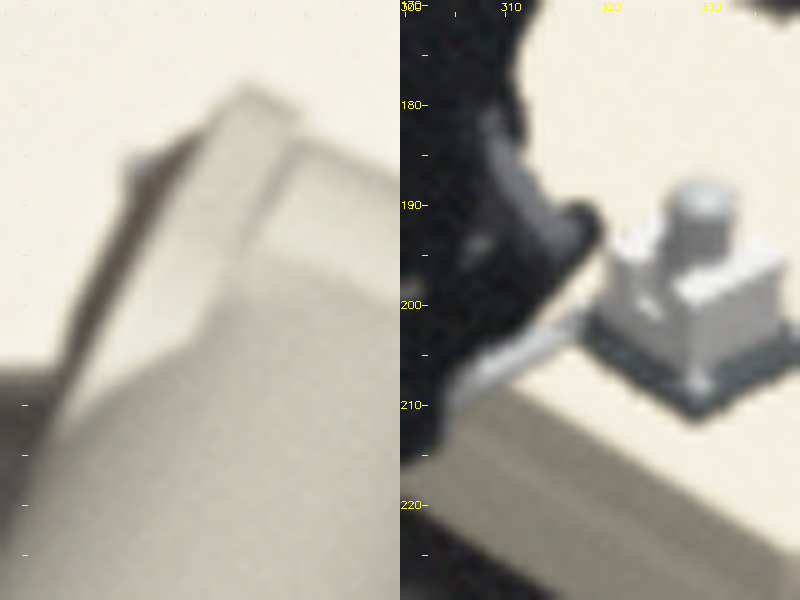

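Top view is blocked by the arm. In the side view the tip is at (318.0,202.0), and its line runs to the slot mouth at about (324.4,199), within roughly 0.1 px. So it's in line, and I'll advance gently.

carry_out:
  commands: "0 0.0005 -0.003 0 -1;0 0.0005 -0.003 0 -1;0 0 -0.003 0 -1;0 0 -0.003 0 -1;0 0 -0.003 0 -1;0 0 -0.003 0 -1;0 0 -0.003 0 -1;0 0 -0.002 0 -1"

```text
time_s: 9.25
tool_pos: [0.5564, -0.1395, 0.0933]
ee_rot: [-2.175, 0.098, 2.175]
wrist_force: [0.9, -0.5, -2.5]
width: 0.0142
```

carry_out:
  commands: "0 0 -0.001 0 -1;0 0 -0.001 0 -1;0 0 -0.001 0 -1;0 0 -0.001 0 -1;0 0 -0.001 0 -1;0 0 -0.001 0 -1;0 0 -0.001 0 -1;0 0 0 0 -1"

```text
time_s: 10.05
tool_pos: [0.5632, -0.1402, 0.0933]
ee_rot: [-2.175, 0.098, 2.175]
wrist_force: [0.4, 0.3, -0.5]
width: 0.0141
```

carry_out:
  commands: "0.001 0 0 0 -1;0.001 0 0 0 -1;0 0 0 0 -1;0 0 0 0 -1;0 0 -0.001 0 -1;0 0 -0.001 0 -1;0 0 0 0 -1;0 0 0 0 -1"

```text
time_s: 10.85
tool_pos: [0.5651, -0.1403, 0.0913]
ee_rot: [-2.175, 0.098, 2.175]
wrist_force: [0.2, 0.6, -1.8]
width: 0.0138
```

carry_out:
  commands: "0 0 -0.001 0 -1;0 0 -0.001 0 -1;0 0 -0.001 0 -1;0 0 -0.001 0 -1;0 0 0 0 -1;0 0 0 0 -1;0 0 0 0 -1;0 0 0 0 -1"

```text
time_s: 11.65
tool_pos: [0.5689, -0.1405, 0.0912]
ee_rot: [-2.175, 0.098, 2.176]
wrist_force: [-0.6, 1.4, -2.0]
width: 0.014
```

```bash
python3 - <<'E'
from h import *
from plant import r
np.set_printoptions(precision=4,suppress=True)
b=shot("side","4")
o=r.get_obs(); M=R.from_rotvec(o["ee_rot"]).as_matrix(); print(o["tool_pos"],o["wrist_force"],o["torque"],np.arctan2(-M[1,2],-M[0,2]),M[:,0])
cv2.imwrite("pics/c5.png",crop(b,(324,200),25,20,16))
E
```

```text
[ 0.5689 -0.1405  0.0912] [ 0.3034  1.7858 -2.4676] [0.222  0.0764 0.133 ] -0.09003469528060405 [-0.0002  0.0002 -1.    ]
```

View pics/c5.png

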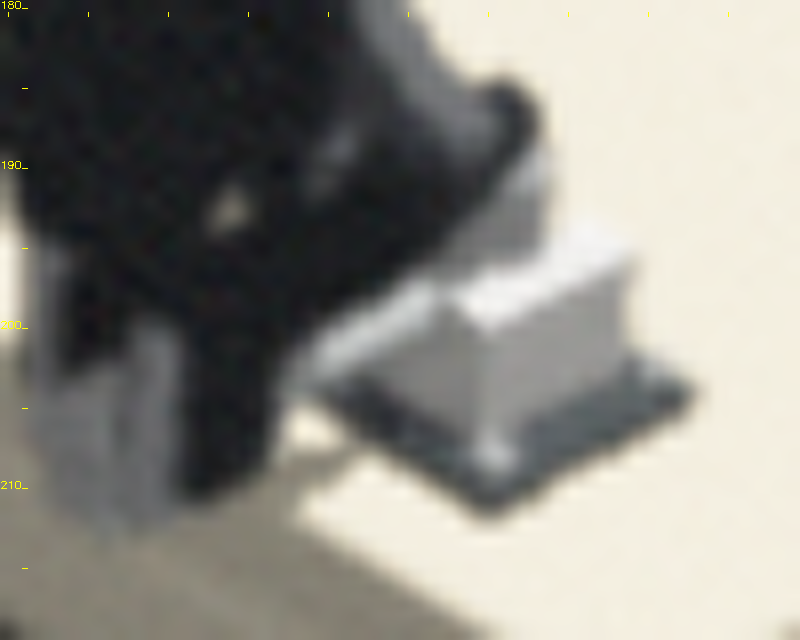

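The shank enters the slot between the keeper halves at side (325,199), with under 2 N of side load. I'll ease it toward +y and push on.

carry_out:
  commands: "0 -0.0005 -0.001 0 -1;0 0 -0.001 0 -1;0 0 -0.001 0 -1;0 0 -0.001 0 -1;0 0 -0.001 0 -1;0 0 0 0 -1;0 0 0 0 -1;0 0 0 0 -1"

```text
time_s: 12.5
tool_pos: [0.5733, -0.1406, 0.0908]
ee_rot: [-2.174, 0.098, 2.177]
wrist_force: [-3.6, 0.3, -6.1]
width: 0.0138
```

carry_out:
  commands: "0 0 -0.001 0 -1;0 0 -0.001 0 -1;0 0 -0.001 0 -1;0 0 -0.001 0 -1;0 0 0 0 -1;0 0 0 0 -1;0 0 0 0 -1;0 0 0 0 -1"

```text
time_s: 13.3
tool_pos: [0.5754, -0.1408, 0.0905]
ee_rot: [-2.169, 0.097, 2.18]
wrist_force: [-8.0, -0.0, -4.1]
width: 0.0144
```

carry_out:
  commands: "0 0 -0.001 0 -1;0 0 -0.001 0 -1;0 0 -0.001 0 -1;0 0 -0.001 0 -1;0 0 0 0 -1;0 0 0 0 -1;0 0 0 0 -1;0 0 0 0 -1"

```text
time_s: 14.1
tool_pos: [0.5803, -0.1412, 0.0906]
ee_rot: [-2.171, 0.098, 2.178]
wrist_force: [-6.1, 0.2, -6.1]
width: 0.0139
```

carry_out:
  commands: "0 0 -0.001 0 -1;0 0 -0.001 0 -1;0 0 -0.001 0 -1;0 0 -0.001 0 -1;0 0 0 0 -1;0 0 0 0 -1;0 0 0 0 -1;0 0 0 0 -1"

```text
time_s: 14.9
tool_pos: [0.5837, -0.1414, 0.0905]
ee_rot: [-2.17, 0.097, 2.18]
wrist_force: [-7.3, 1.1, -3.1]
width: 0.0138
```

carry_out:
  commands: "0 0 -0.001 0 -1;0 0 -0.001 0 -1;0 0 -0.001 0 -1;0 0 -0.001 0 -1;0 0 0 0 -1;0 0 0 0 -1;0 0 0 0 -1;0 0 0 0 -1"

```text
time_s: 15.7
tool_pos: [0.5877, -0.1418, 0.0905]
ee_rot: [-2.17, 0.097, 2.18]
wrist_force: [-6.9, 1.6, -4.3]
width: 0.0144
```

carry_out:
  commands: "0 0 -0.001 0 -1;0 0 -0.001 0 -1;0 0 -0.001 0 -1;0 0 -0.001 0 -1;0 0 -0.001 0 -1;0 0 -0.001 0 -1;0 0 0 0 -1;0 0 0 0 -1"

```text
time_s: 16.5
tool_pos: [0.5936, -0.1422, 0.0905]
ee_rot: [-2.17, 0.097, 2.18]
wrist_force: [-8.4, 0.2, -4.4]
width: 0.0142
```

carry_out:
  commands: "0 0 -0.001 0 -1;0 0 -0.001 0 -1;0 0 -0.001 0 -1;0 0 0 0 -1;0 0 0 0 -1;0 0 0 0 -1;0 0 0 0 -1;0 0 0 0 -1"

```text
time_s: 17.3
tool_pos: [0.5966, -0.1425, 0.0904]
ee_rot: [-2.17, 0.097, 2.18]
wrist_force: [-7.4, 0.7, -4.4]
width: 0.0143
```

carry_out:
  commands: "0 0 -0.001 0 -1;0 0 -0.001 0 -1;0 0 0 0 -1;0 0 0 0 -1;0 0 0 0 -1;0 0 0 0 -1;0 0 0 0 -1;0 0 0 0 -1"

```text
time_s: 18.1
tool_pos: [0.5985, -0.1427, 0.0904]
ee_rot: [-2.17, 0.097, 2.18]
wrist_force: [-7.7, 1.9, -4.4]
width: 0.0142
```

Still sliding at a steady drag of about 7.5 N.

carry_out:
  commands: "0 0 -0.001 0 -1;0 0 -0.001 0 -1;0 0 0 0 -1;0 0 0 0 -1;0 0 0 0 -1;0 0 0 0 -1;0 0 0 0 -1;0 0 0 0 -1"

```text
time_s: 18.9
tool_pos: [0.6006, -0.1428, 0.0904]
ee_rot: [-2.17, 0.097, 2.18]
wrist_force: [-7.5, 1.6, -4.8]
width: 0.0137
```

carry_out:
  commands: "0 0 -0.001 0 -1;0 0 -0.001 0 -1;0 0 0 0 -1;0 0 0 0 -1;0 0 0 0 -1;0 0 0 0 -1;0 0 0 0 -1;0 0 0 0 -1"

```text
time_s: 19.7
tool_pos: [0.6021, -0.143, 0.0904]
ee_rot: [-2.169, 0.097, 2.181]
wrist_force: [-9.3, 1.4, -3.2]
width: 0.014
```

carry_out:
  commands: "0 0 -0.001 0 -1;0 0 -0.001 0 -1;0 0 0 0 -1;0 0 0 0 -1;0 0 0 0 -1;0 0 0 0 -1;0 0 0 0 -1;0 0 0 0 -1"

```text
time_s: 20.5
tool_pos: [0.6022, -0.1431, 0.0903]
ee_rot: [-2.164, 0.096, 2.184]
wrist_force: [-14.0, 2.1, 1.2]
width: 0.0138
```

```bash
python3 - <<'E'
from h import *
from plant import r
np.set_printoptions(precision=4,suppress=True)
b=shot("side","5")
o=r.get_obs(); M=R.from_rotvec(o["ee_rot"]).as_matrix(); print(o["tool_pos"],o["wrist_force"],np.arctan2(-M[1,2],-M[0,2]),M[:,0])
cv2.imwrite("pics/c6.png",crop(b,(324,200),25,20,16))
E
```

```text
[ 0.6022 -0.143   0.0903] [-14.4712   2.5314   0.903 ] -0.09060845015733875 [-0.009   0.0026 -1.    ]
```

View pics/c6.png

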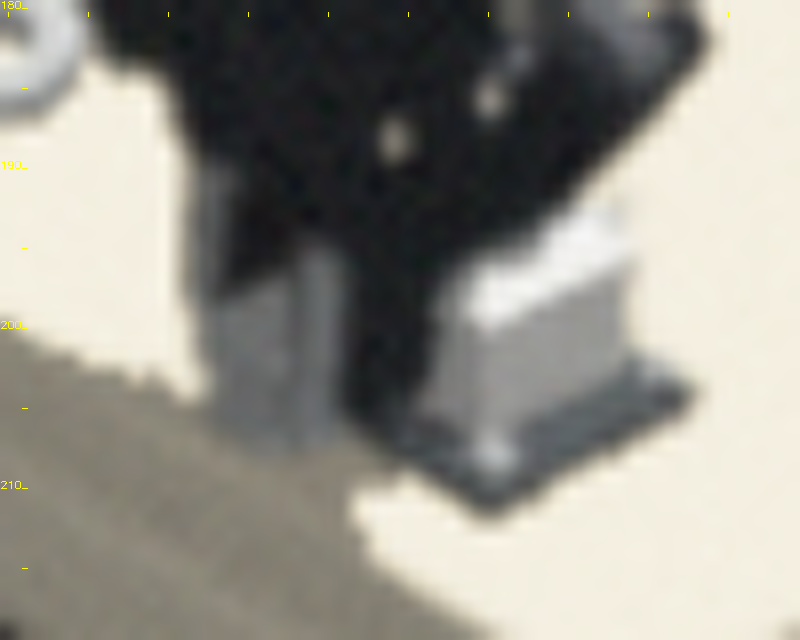

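It stopped at x = 0.6022, the expected home, and the force rose from 7.5 to 14.5 N, so about 7 N is on the face. I'll relax the push, open and lift clear.

carry_out:
  commands: "0 0 0.002 0 -1;0 0 0.002 0 -1;0 0 0 0 -1;0 0 0 0 0;0 0 0 0 0;0 0 0 0 0;0 0 0 0 0;0 0 0 0 0"

```text
time_s: 21.35
tool_pos: [0.6037, -0.1434, 0.0919]
ee_rot: [-2.177, 0.098, 2.174]
wrist_force: [-0.5, -0.5, -0.5]
width: 0.0426
```

carry_out:
  commands: "-0.01 0 0 0 0;-0.02 0 0 0 0;-0.03 0 0 0 0;-0.03 0 0 0 0;-0.03 0 0.01 0 -1;-0.03 0 0.04 0 -1;0 0 0.05 0 -1;0 0 0.05 0 -1"

```text
time_s: 22.15
tool_pos: [0.4529, -0.1301, 0.2427]
ee_rot: [-2.178, 0.099, 2.172]
wrist_force: [-0.5, 0.2, 1.8]
width: 0.0002
```

```bash
python3 - <<'E'
from h import *
from plant import r
np.set_printoptions(precision=4,suppress=True)
a,b=shot("top","6"),shot("side","6")
o=r.get_obs(); M=R.from_rotvec(o["ee_rot"]).as_matrix(); print(o["tool_pos"],o["width"],o["wrist_force"],np.arctan2(-M[1,2],-M[0,2]),M[:,0])
L=np.array([.640,-.1455,.07]);A=R.from_euler("z",-.09).as_matrix()
for n,th in(("a",1.05),("b",1.4)):
    p=L+A@[-.021+.0405*np.cos(th),0,.032+.0405*np.sin(th)]; print(n,p,proj(a,p),proj(b,p))
cv2.imwrite("pics/c7.png",np.hstack([crop(a,(303,162),20,25,10),crop(b,(324,193),20,25,10)]))
E
```

```text
[ 0.445  -0.1291  0.2401] 0.00020197718154729472 [ 1.0696  0.2346 -0.7113] -0.09330365480534886 [-0.0065  0.0054 -1.    ]
a [ 0.6392 -0.1454  0.1371] [305.2761 156.4117] [329.5042 181.9609]
b [ 0.6259 -0.1442  0.1419] [305.2182 160.4398] [325.6776 182.2718]
```

View pics/c7.png

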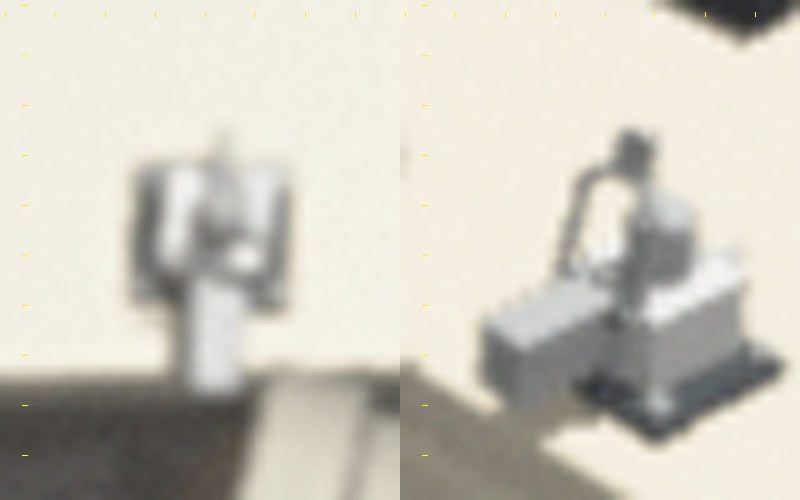

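The pin is home: head against the keeper at side (324,201), tip showing beyond the bolt at top (305,159). The loop stands open with its tab at side (326.8,182.5), roughly 1.25 rad. Now the shut fingers go in behind the tab.

carry_out:
  commands: "0.01 0 -0.032 0 -1;0.015 0 -0.032 0 -1;0.015 0 -0.032 0 -1;0.015 0 -0.032 0 -1;0.015 0 -0.02 0 -1;0.015 0 -0.012 0 -1;0.014 0 0 0 -1;0 0 0 0 -1"

```text
time_s: 23.05
tool_pos: [0.6109, -0.1438, 0.1402]
ee_rot: [-2.17, 0.098, 2.18]
wrist_force: [-0.5, 0.8, 0.7]
width: 0.0003
```

```bash
cat > st.py <<'E'
from h import *
from plant import r
o=r.get_obs(); M=R.from_rotvec(o["ee_rot"]).as_matrix(); A=R.from_euler("z",-.09).as_matrix()
q=A.T@(o["tool_pos"]-np.array([.640,-.1465,0])); print("t",o["time_s"],"TCP in lock mm",(q*1000).round(1),"F",o["wrist_force"].round(1),"xaxis",M[:,0].round(3),"yaw",np.arctan2(-M[1,2],-M[0,2]).round(3))
E
python3 st.py
```

```text
t 23.05 TCP in lock mm [-2.920e+01  1.000e-01  1.402e+02] F [-0.5  0.8  0.7] xaxis [-0.004  0.001 -1.   ] yaw -0.09
```

carry_out:
  commands: "0 0 -0.0042 0 -1;0 0 -0.0042 0 -1;0.001 0 -0.003 0 -1;0.0013 0 -0.003 0 -1;0.0014 0 -0.003 0 -1;0.0024 0 -0.0033 0 -1;0.0024 0 -0.0033 0 -1;0 0 0 0 -1"

```text
time_s: 23.85
tool_pos: [0.637, -0.1461, 0.1332]
ee_rot: [-2.175, 0.098, 2.176]
wrist_force: [0.1, -0.3, -0.5]
width: 0.0003
```

carry_out:
  commands: "0.0014 0 -0.0014 0 -1;0.0014 0 -0.0014 0 -1;0.0014 0 -0.0013 0 -1;0 0 0 0 -1;0 0 0 0 -1;0 0 0 0 -1;0 0 0 0 -1;0 0 0 0 -1"

```text
time_s: 24.65
tool_pos: [0.6408, -0.1467, 0.1296]
ee_rot: [-2.175, 0.098, 2.175]
wrist_force: [1.2, -0.2, -0.6]
width: -0.0005
```

```bash
python3 st.py; python3 - <<'E'
from h import *
b=shot("side","7"); a=shot("top","7")
cv2.imwrite("pics/c8.png",crop(b,(326,192),25,20,16))
E
```

```text
t 24.65 TCP in lock mm [ 8.000e-01 -1.000e-01  1.296e+02] F [ 1.2 -0.2 -0.6] xaxis [ 0.  0. -1.] yaw -0.09
```

View pics/c8.png

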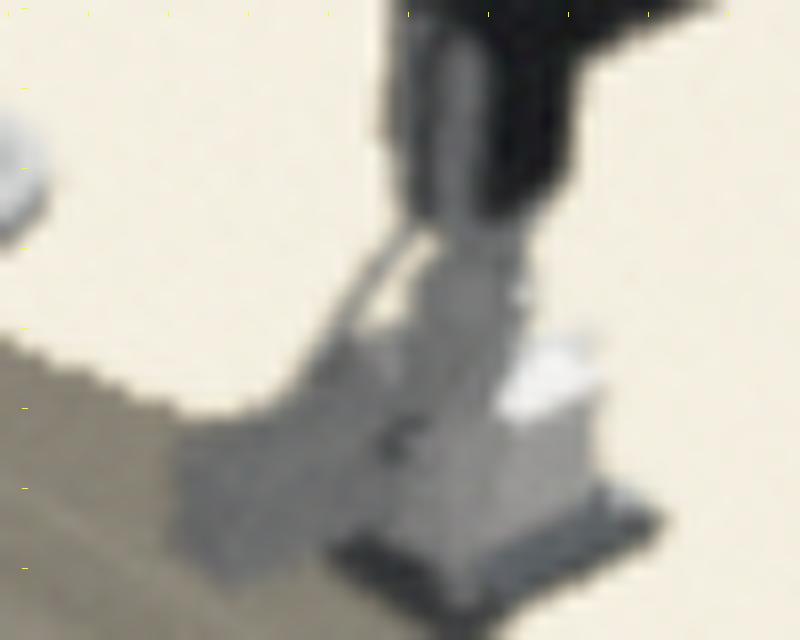

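The loop has swung forward to about 0.7 rad, just short of the bolt, with the leg running from side (320,207) to (327,196). I'll move over the tab's far end and press straight down.

carry_out:
  commands: "-0.008 0 0 0 -1;-0.008 0 -0.002 0 -1;0 0 -0.007 0 -1;0 0 -0.007 0 -1;0 0 -0.0062 0 -1;0.006 0 0 0 -1;0.006 0 0 0 -1;0 0 0 0 -1"

```text
time_s: 25.55
tool_pos: [0.6632, -0.1486, 0.1326]
ee_rot: [-2.176, 0.098, 2.175]
wrist_force: [1.0, 0.2, 0.5]
width: 0.0
```

```bash
python3 st.py
```

```text
t 25.55 TCP in lock mm [ 23.3  -0.  132.6] F [1.  0.2 0.5] xaxis [ 0. -0. -1.] yaw -0.09
```

carry_out:
  commands: "0.002 0 0 0 -1;0.002 0 0 0 -1;0.002 0 0 0 -1;0.002 0 0 0 -1;0.002 0 0 0 -1;0.002 0 0 0 -1;0 0 0 0 -1;0 0 0 0 -1"

```text
time_s: 26.35
tool_pos: [0.6683, -0.149, 0.1246]
ee_rot: [-2.189, 0.099, 2.164]
wrist_force: [10.9, 0.2, 5.3]
width: 0.0
```

carry_out:
  commands: "0.002 0 0 0 -1;0.002 0 0 0 -1;0.002 0 0 0 -1;0.002 0 0 0 -1;0 0 0 0 -1;0 0 0 0 -1;0 0 0 0 -1;0 0 0 0 -1"

```text
time_s: 27.15
tool_pos: [0.6614, -0.1485, 0.1127]
ee_rot: [-2.172, 0.098, 2.178]
wrist_force: [0.8, 0.2, 1.4]
width: -0.0003
```

It snapped past the bolt: force was 11 N at z = 0.125 and about 1 N at 0.113. I'll press on down.

carry_out:
  commands: "0.002 0 0 0 -1;0.002 0 0 0 -1;0.002 0 0 0 -1;0.001 0 0 0 -1;0.001 0 0 0 -1;0 0 0 0 -1;0 0 0 0 -1;0 0 0 0 -1"

```text
time_s: 27.95
tool_pos: [0.6629, -0.1487, 0.1056]
ee_rot: [-2.175, 0.098, 2.175]
wrist_force: [0.1, -0.2, 0.2]
width: -0.0001
```

carry_out:
  commands: "0.001 0 0 0 -1;0.001 0 0 0 -1;0.001 0 0 0 -1;0 0 0 0 -1;0 0 0 0 -1;0 0 0 0 -1;0 0 0 0 -1;0 0 0 0 -1"

```text
time_s: 28.75
tool_pos: [0.6632, -0.1487, 0.1028]
ee_rot: [-2.176, 0.098, 2.175]
wrist_force: [0.2, -0.9, 3.1]
width: 0.0005
```

```bash
python3 st.py
```

```text
t 28.75 TCP in lock mm [ 2.330e+01 -1.000e-01  1.028e+02] F [ 0.2 -0.9  3.1] xaxis [ 0.001 -0.    -1.   ] yaw -0.09
```

carry_out:
  commands: "0.001 0 0 0 -1;0.001 0 0 0 -1;0 0 0 0 -1;0 0 0 0 -1;0 0 0 0 -1;0 0 0 0 -1;0 0 0 0 -1;0 0 0 0 -1"

```text
time_s: 29.55
tool_pos: [0.6639, -0.1489, 0.1021]
ee_rot: [-2.178, 0.098, 2.173]
wrist_force: [-0.9, 0.3, 10.1]
width: -0.0003
```

carry_out:
  commands: "-0.02 0 0 0 -1;-0.04 0 0 0 -1;-0.04 0 0 0 -1;-0.03 0 0.03 0 -1;0 0 0.05 0 -1;0 0 0.05 0 -1;0 0 0.05 0 -1;0 0 0.03 0 -1"

```text
time_s: 30.35
tool_pos: [0.4493, -0.1293, 0.2295]
ee_rot: [-2.17, 0.097, 2.178]
wrist_force: [0.9, -0.1, 0.1]
width: 0.0002
```

carry_out:
  commands: "0 0 0 0 -1;0 0 0 0 -1;0 0 0 0 -1;0 0 0 0 -1;0 0 0 0 -1;0 0 0 0 -1;0 0 0 0 -1;0 0 0 0 -1"

```text
time_s: 31.15
tool_pos: [0.4538, -0.1298, 0.2305]
ee_rot: [-2.175, 0.098, 2.176]
wrist_force: [0.0, -0.1, 0.5]
width: 0.0003
```

```bash
python3 - <<'E'
from h import *
b=shot("side","8"); a=shot("top","8")
t=load("side0")
cv2.imwrite("pics/c9.png",np.hstack([crop(b,(324,195),20,25,10),np.vstack([crop(a,(303,162),20,13,10)[:250],crop(t,(247,153),20,13,10)[:250]])]))
E
python3 st.py
```

```text
t 31.25 TCP in lock mm [-1.870e+02 -1.000e-01  2.305e+02] F [1.  0.6 0.3] xaxis [-0. -0. -1.] yaw -0.09
```

View pics/c9.png

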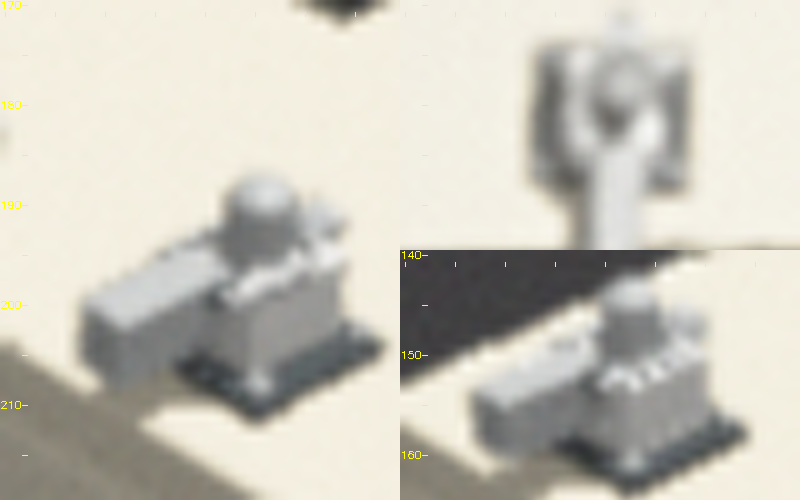

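The loop now lies flat over the bolt, with its tab at side (336,192) beyond it, and matches the pattern lock in the lower right crop. The head is against the keeper. Handing in.

```bash
python3 -c "
from plant import r
print(r.job_done())"
```

```text
the job is handed in; nothing more can be done
None
```

The open lock is fastened and handed in at about 31 s of the 72 s allowed; the hand-in gives no verdict.

**Pin:** I gripped the steel pin by its head, lined it up with the lock (turned about -0.09 rad from the base axes) and pushed it in. The drag was a steady 7 to 8 N. It stopped where I expected, at TCP x = 0.602 m. The wrist force then rose to about 14.5 N, so roughly 7 N was on the face, under the 25 N limit.

**Loop:** I pushed it forward with the shut fingers, then pressed it down over the bolt. It snapped past at about 12 N and was pressed flat to 10 N, with the fingertips at 102 mm, about where the tab should lie. I then withdrew the arm.

**Last checks:** In the final side and top pictures the lock looks the same as the one already fastened. The tip stands out beyond the bolt and the arm touches nothing.

**Disagreements and limits:**
- The two cameras placed the lock about 2.5 mm apart. The stop where the pin went home agreed with the top view.
- The gripper read about 14 mm on the 16 mm head throughout.
- I judged the pin home by the force rise and the pictures; the gap to the face and the final loop angle were not measured directly.
- I did not measure the bystanders afterwards, and nothing in the moves or forces suggested that any was touched.

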